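# Shut and seal the dispenser tub

## Task

The flip lid of the dispenser tub has been left open: push it over with the fingertips until it is fully shut, and then press the round orange button on the lid all the way down to seal it. Do not lift the tub, tip it or shove it out of its place, and leave the jar, cup, bottle and scraper where they are.

Things in the scene. Friction and masses are not known exactly. Their poses are not given: they have to be found in the camera images.
- tub: Grey dispenser tub, loose on the shelf, about 0.75 to 1.15 kg with its lid, 130 mm deep (its x) x 150 mm wide (its y) x 120 mm high. Origin at the centre of its underside, z up. Its +x points to the lid's hinge at the back rim; -x is its front.
- lid (a joint): Angle of the tub's white flip lid in rad: 0 fully shut (level on the rim), 1.57 upright, 1.9 leaning fully back. It has a stiff hinge: it stays at any angle where it is left, and swings when pushed with about 1 to 2 N near its free edge. It does not spring back.
- lid_hinge (a point): The lid's hinge line (along the tub's y) at mid width, at the back rim of the tub: in the tub's frame x = +65 mm, z = 120 mm. The lid is a flat plate 142 mm long from hinge to free edge, 154 mm wide, 12 mm thick; the hinge line lies at the underside (inner face) of the plate, at its rear end. When shut the outer face is 132 mm above the shelf. The frame turns with the lid: -x runs from the hinge to the free edge, z is the normal of the outer face.
- lid_edge (a point): Middle of the lid's free edge, on the outer face (the face that is on top when shut and that faces away to the tub's +x when the lid stands open).
- button (a joint): How far the orange seal button is pressed into the lid, in m: about 0 = up (9.5 mm proud of the lid's outer face), 0.007 = all the way down (2.5 mm proud). It needs about 4 N and stays down once pressed.
- button_top (a point): Centre of the flat face of the round orange button, 36 mm across, in the outer face of the lid, 66 mm from the hinge line towards the free edge, at mid width. Axis z points out of the lid.
- jar: Closed glass jar of wooden pegs with a wooden stopper, 76 mm across, 130 mm high; bystander. Origin at the centre of its underside.
- cup: Empty stainless steel cup, 74 mm across, 90 mm high; bystander. Origin at the centre of its underside.
- bottle: Closed white bottle, 64 mm across, 165 mm high; bystander. Origin at the centre of its underside.
- scraper: Yellow silicone scraper lying flat in front of the tub, about 220 mm long (its y), 55 mm wide, up to 14 mm thick; bystander. Origin at its underside near the middle of its length.
There are look-alikes about, which are no part of the job. There is more than one size of the tub; the job needs the largest.

How it is judged:
By the outcome, as a careful person would: the job done as asked, in the order asked, and still so for the second after the job is handed in, with the robot touching nothing.
It also fails if it takes over 42 s, if anything falls off the work surface, if the arm or the gripper's body presses on something with over 40 N, if the wrist force passes 120 N, or if a joint passes its speed limit or range.

## Robot

A 6-joint arm with a two-finger parallel gripper is mounted at the origin on the work surface. World frame = base frame: x ahead of the robot, y to its left, z up, the work surface at z = 0. Lengths are in m, angles in degrees, forces in N, time in s.
With the tool pointing down it reaches from about 0.375 to 0.9 m from the base axis. Payload 3.1 kg.
Tool frame: the origin (TCP) lies at the very end of the fingers, on their centre line; the grasp point (between the pads) lies behind it (bot.grip_depth is the z of the grasp point in the tool frame, in m); z points along the fingers, y is the direction in which the jaws open and shut (so a half turn about z gives the same grasp; the last joint's range is limited). The gripper opens to 87 mm and grips with 3 to 60 N. Pads are 19 mm wide; open, the fingers measure 117 mm over their backs; the gripper's body (75 mm by 190 mm) begins 51 mm behind the grasp point.
Start: joints at [56.637, 30.224, 82.088, -0, 67.689, -10.227], TCP at [0.246, 0.575, 0.223] pointing down, gripper open.
Joint ranges: [-176.69, 176.69], [-43.24, 126.21], [12.49, 139.97], [-82, 262], [0, 151.66], [-163.58, 163.58]. Speed limits (degrees/s): [159.86, 159.86, 180, 180, 180, 180].

## Interface

Orientations are given as a 3x3 rotation matrix whose columns are the frame's x, y, z axes.
In Python, from rig import bot, vision gives the robot as it stands. The module is installed in compiled form; this text tells all that it offers.
- The arm moves only by the shell command python3 -m jog 'ROWS'. ROWS is JSON, a list of rows, each a list of 3 entries, a list of its own where there are three numbers: the shift along the tool's x, y, z in mm, then the turn, a rotation vector about the tool's x, y, z in degrees, then the closure, from 0 (fully open) to 1 (shut). In form: [[[dx, dy, dz], [wx, wy, wz], fingers], ...]. A call has 1 to 12 rows; each row is the pose to reach, as a shift and turn from the pose commanded when the call began, along the tool's axes at that moment; what a row does not reach only later rows make up. A row lasts 1/12 s, in which the tool goes at most 41.7 mm and 7.16 degrees, less where a joint would pass 70% of its speed; a pose out of reach is approached as far as the arm can. A call with a gripper value outside its range is refused whole. The fingers move at their own pace and stop on an object; the grip force is fixed at half the most. Time passes only in rows, so rows that repeat a pose let the fingers close. It gives the time, the measured TCP pose, the force and the opening at its end, in the units of the state.
- bot.read_state(): the state, without advancing time (a new reading comes with each control period).
- vision.capture(name): name is "scene" or "top"; returns the picture (420x560x3 uint8, red, green, blue); there is no depth.
- vision.camera_info(name): a dict with "intrinsics" (3x3 intrinsics, pixels), "camera_from_world" (4x4, takes a point from world to camera coordinates). Camera axes: x right, y up, looking along -z (the intrinsics and any distortion apply to the point x, -y, -z); pixel columns grow to the right and rows downward; lengths in m; the calibration is good to about 2 mm. A picture is of the moment at which its call begins. camera_info takes no time and is no camera call.
- bot.hand_in(): hands the job in, once; it reports no verdict.
The state is a dict: "time_s": time; "joint_positions": joint angles; "qvel": joint speeds; "tau": joint torques, N m; "position": TCP position; "tcp_rot": TCP orientation; "force": force on the tool from outside, world axes, zero at the start; "moment": the same for the moment, N m; "opening": opening from 0.0 (shut) to 1.0 (fully open).
Only numpy, scipy, OpenCV 4.12 (cv2) and the standard library are available. Lean on these libraries where they do the work, as an engineer would, in place of code of your own. Each camera call takes 0.05 s, during which the arm holds its last target. There are 200 camera calls.

## Working session

There is one attempt and no reset: what is moved stays moved. The work goes in short steps, Python scripts to look and compute and a shell command to move; the robot and the scene stay as the last step left them, time stands still between calls to the robot, and variables do not carry over. Pictures are saved under pics/ and viewed, about 8 in all and at most 12, crops included, and the job is handed in when it is done.

```bash
mkdir -p pics; python3 - <<'E'
from rig import bot, vision
import cv2, numpy as np
for n in ("scene","top"):
    im=vision.capture(n); cv2.imwrite(f"pics/{n}0.png",im[:,:,::-1])
    i=vision.camera_info(n); print(n,i)
s=bot.read_state(); print(s, bot.grip_depth)
E
```

```text
scene {'intrinsics': array([[411.91147082,   0.        , 277.8661039 ],
       [  0.        , 411.91147082, 206.4308384 ],
       [  0.        ,   0.        ,   1.        ]]), 'camera_from_world': array([[ 0.30944561,  0.95079043,  0.0155235 , -0.26144437],
       [-0.81371539,  0.25631523,  0.52169892,  0.3812185 ],
       [ 0.49204743, -0.17406915,  0.85298843, -1.19499985],
       [ 0.        ,  0.        ,  0.        ,  1.        ]])}
top {'intrinsics': array([[519.81027896,   0.        , 274.97515741],
       [  0.        , 519.81027896, 212.67191875],
       [  0.        ,   0.        ,   1.        ]]), 'camera_from_world': array([[ 0.02701143, -0.99960535, -0.00771591,  0.09445687],
       [ 0.99241472,  0.02588947,  0.12017799, -0.55752432],
       [-0.1199308 , -0.01090357,  0.99272238, -1.05404557],
       [ 0.        ,  0.        ,  0.        ,  1.        ]])}
{'time_s': 0.1, 'joint_positions': array([ 5.66360939e+01,  3.02700474e+01,  8.21512048e+01, -4.75465048e-04,
        6.76905813e+01, -1.02273328e+01]), 'qvel': array([ 0.06394099, -0.16042743, -0.26101583,  0.04320369,  0.12152327,
        0.10406782]), 'tau': array([-2.94248457e-04, -4.40986776e+01, -1.77151072e+01,  6.34948723e-02,
        5.34177327e-02, -5.72699469e-05]), 'position': array([0.24517139, 0.57416263, 0.22169603]), 'tcp_rot': array([[-9.19571932e-01,  3.92920252e-01, -1.06702416e-03],
       [ 3.92921554e-01,  9.19570542e-01, -1.63440723e-03],
       [ 3.39012285e-04, -1.92221180e-03, -9.99998095e-01]]), 'force': array([0.30435949, 0.09342263, 0.1021754 ]), 'moment': array([-0.03494801,  0.02121753,  0.0340832 ]), 'opening': 0.9998608780802031} -0.0187
```

View pics/scene0.png

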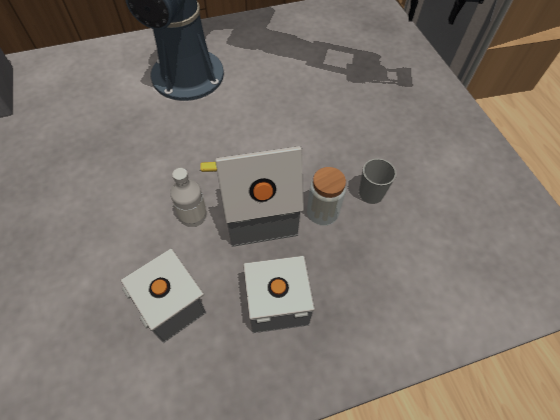

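View pics/top0.png

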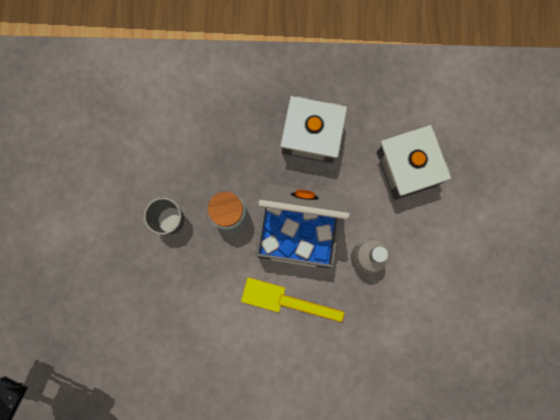

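Candidates: the open tub at top (300,230) / scene (262,195), the closed tub at top (315,128) / scene (278,290), and the closed tub at top (415,160) / scene (162,290). Only the first has an open lid and it looks widest. I'll confirm with an enlarged crop and measurements.

```bash
cat > h.py <<'E'
import numpy as np, cv2
from rig import bot, vision
def ray(n,u,v):
    i=vision.camera_info(n);K=i["intrinsics"];T=i["camera_from_world"];R=T[:3,:3]
    d=np.linalg.inv(K)@[u,v,1]; d=R.T@(d*[1,-1,-1]); return -R.T@T[:3,3], d/np.linalg.norm(d)
def onz(n,u,v,z):
    c,d=ray(n,u,v); return c+d*(z-c[2])/d[2]
def tri(p,q):
    (a,d),(b,e)=ray("scene",*p),ray("top",*q)
    s=np.linalg.lstsq(np.c_[d,-e],b-a,rcond=None)[0]
    P,Q=a+d*s[0],b+e*s[1]; return (P+Q)/2,np.linalg.norm(P-Q)
def proj(n,P):
    i=vision.camera_info(n); p=i["camera_from_world"]@np.r_[P,1]; q=i["intrinsics"]@(p[:3]*[1,-1,-1]); return q[:2]/q[2]
def orange(im):
    h=cv2.cvtColor(im,cv2.COLOR_RGB2HSV); m=cv2.inRange(h,(5,200,120),(18,255,255))
    n,l,s,c=cv2.connectedComponentsWithStats(m); return [(c[k].round(1),s[k]) for k in range(1,n) if s[k,4]>40]
E
python3 - <<'E'
from h import *
a=cv2.imread("pics/scene0.png");b=cv2.imread("pics/top0.png")
for n,i in(("s",a),("t",b)): print(n,orange(i[:,:,::-1].copy()))
A=cv2.resize(a[140:250,140:400],None,fx=3,fy=3,interpolation=2)
B=cv2.resize(b[180:330,140:400],None,fx=3,fy=3,interpolation=2)
cv2.imwrite("pics/c0.png",cv2.resize(np.vstack([A,B]),None,fx=.77,fy=.77)); 
# 2x separately used for measuring: scale 3*.77=2.31
E
```

```text
s []
t [(array([314. , 123.1]), array([308, 117,  13,  13, 143], dtype=int32)), (array([418.2, 157.9]), array([412, 152,  14,  13, 146], dtype=int32)), (array([304.4, 193.8]), array([296, 190,  18,   8, 113], dtype=int32))]
```

View pics/c0.png

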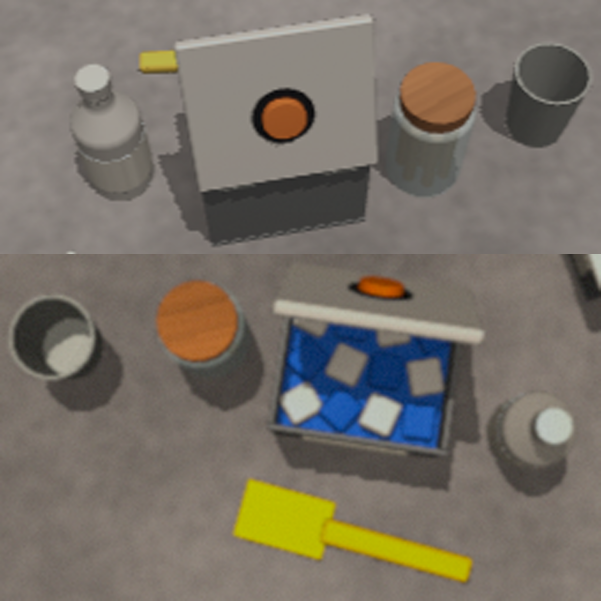

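```bash
python3 - <<'E'
from h import *
S=lambda x,y:(140+x/2.31,140+y/2.31); T=lambda x,y:(140+x/2.31,180+(y-254)/2.31)
np.set_printoptions(precision=4,suppress=True)
print("edgeR?",tri(S(178,43),T(483,331)))   # scene left = world -y
print("edgeL?",tri(S(372,18),T(278,303)))
print("button",tri(S(285,118),(304.4,193.8)))
f1,f2=onz("top",*T(273,430),.12),onz("top",*T(444,453),.12)
print("front rim",f1,f2,np.linalg.norm(f1-f2))
h1,h2=onz("scene",*S(200,190),.12),onz("scene",*S(376,162),.12); print("hinge",h1,h2,np.linalg.norm(h1-h2))
b1,b2=onz("scene",*S(212,244),0),onz("scene",*S(365,221),0); print("base rear",b1,b2,np.linalg.norm(b1-b2))
for n,p in(("small A",[(275,260),(308,260)]),): pass
for c in((290,97),(346,104)),((381,135),(434,127)): 
    p,q=[onz("top",*k,.12) for k in c]; print("other lid width",np.linalg.norm(p-q))
j=onz("top",*T(198,321),.13);print("jar",j,"bottle",onz("top",*T(553,426),.165),"cup",onz("top",*T(55,338),.09))
print("scraper",onz("top",*T(285,520),.01),onz("top",*T(470,570),.01))
E
```

```text
edgeR? (array([ 0.5299, -0.0139,  0.2606]), np.float64(0.0036840613833800297))
edgeL? (array([0.5472, 0.1337, 0.2563]), np.float64(0.004210383511014697))
button (array([0.5721, 0.0564, 0.1883]), np.float64(0.0020137443547188468))
front rim [0.46  0.138 0.12 ] [ 0.4449 -0.0033  0.12  ] 0.14211197622458888
hinge [ 0.5771 -0.0202  0.12  ] [0.5959 0.1314 0.12  ] 0.15276732305483595
base rear [ 0.5695 -0.0177  0.    ] [0.5905 0.1305 0.    ] 0.14963619067097
other lid width 0.11145201390717195
other lid width 0.10536057763884552
jar [0.5478 0.2024 0.13  ] bottle [ 0.4674 -0.0841  0.165 ] cup [0.5349 0.3291 0.09  ]
scraper [0.3827 0.1291 0.01  ] [ 0.3426 -0.0393  0.01  ]
```

Measurements agree: hinge width 153 mm, base 150 mm, the other lids about 108 mm, so the open tub is the largest. Lid angle is about 68°, tub yaw about -7°, hinge about (0.580, 0.056, 0.120). I'll go up and round behind the lid with the fingers shut.

```bash
python3 -m jog '[[[0,0,-30],[0,0,0],1],[[0,0,-60],[0,0,0],1],[[-30,-17,-77],[0,0,-5],1],[[-65,-37,-77],[0,0,-10],1],[[-100,-58,-77],[0,0,-16],1],[[-135,-78,-77],[0,0,-16],1],[[-170,-98,-77],[0,0,-16],1],[[-205,-118,-77],[0,0,-16],1],[[-240,-138,-77],[0,0,-16],1],[[-275,-158,-77],[0,0,-16],1],[[-310,-179,-77],[0,0,-16],1],[[-345,-199,-77],[0,0,-16],1]]'
python3 - <<'E'
from h import *
s=bot.read_state();R=s["tcp_rot"];np.set_printoptions(precision=4,suppress=True)
print(R,R.T@(np.array([.64,.05,.30])-s["position"])*1000)
E
```

```text
time_s: 1.1
position: [0.485, 0.2543, 0.2992]
tcp_rot: [[-0.992, 0.124, -0.001], [0.124, 0.992, -0.0], [0.001, -0.0, -1.0]]
force: [0.2, 0.5, 0.7]
opening: 0.171
[[-0.9923  0.1242 -0.0009]
 [ 0.1242  0.9923 -0.0002]
 [ 0.0009 -0.0003 -1.    ]] [-179.1555 -183.4402   -0.8731]
```

```bash
python3 -m jog '[[[-25,-25,0],[0,0,0],1],[[-50,-50,0],[0,0,0],1],[[-75,-75,0],[0,0,0],1],[[-100,-100,0],[0,0,0],1],[[-125,-125,0],[0,0,0],1],[[-150,-150,0],[0,0,0],1],[[-170,-172,0],[0,0,0],1],[[-179,-183,0],[0,0,0],1],[[-179,-183,0],[0,0,0],1]]'
python3 - <<'E'
from h import *
np.set_printoptions(precision=1,suppress=True)
s=bot.read_state();R=s["tcp_rot"];p=s["position"];print(p.round(4))
H=np.array([.580,.056,.12]);ux=np.array([.9925,-.122,0]);uz=np.array([0,0,1.])
def pt(deg,r=118,o=12):
    t=np.radians(deg);c,sn=np.cos(t),np.sin(t)
    return H+(ux*(-r*c+o*sn)+uz*(r*sn+o*c))/1000
# tip centre: front lower corner (9.5 mm ahead) touches the face
for d in(80,72,64,56,48,40,32,24,16,8,0): 
    q=pt(d)+ux*.0095*(d>8); print(d,R.T@(q-p)*1000, (q*1000))
im=vision.capture("scene");cv2.imwrite("pics/s1.png",cv2.resize(im[80:300,120:400,::-1],None,fx=2,fy=2))
E
```

```text
time_s: 1.85
position: [0.6408, 0.0494, 0.2986]
tcp_rot: [[-0.992, 0.128, -0.0], [0.128, 0.992, -0.001], [0.0, -0.001, -1.0]]
force: [-0.4, 0.5, -0.1]
opening: 0.007
[0.6 0.  0.3]
80 [60.3 -1.2 60.3] [580.8  55.9 238.3]
72 [76.7 -1.3 62.7] [564.6  57.9 235.9]
64 [92.5 -1.4 67.3] [548.8  59.8 231.3]
56 [107.6  -1.4  74.1] [533.8  61.7 224.5]
48 [121.6  -1.5  82.9] [519.9  63.4 215.7]
40 [134.3  -1.6  93.6] [507.4  64.9 205. ]
32 [145.3  -1.6 105.9] [496.4  66.3 192.7]
24 [154.5  -1.7 119.7] [487.3  67.4 179. ]
16 [161.7  -1.7 134.6] [480.1  68.3 164.1]
8 [176.3  -1.8 150.3] [465.7  70.1 148.3]
0 [179.1  -1.8 166.6] [462.9  70.4 132. ]
```

View pics/s1.png

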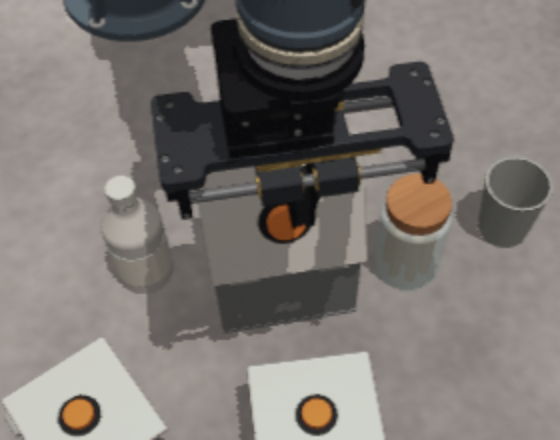

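The picture shows the shut fingers behind and above the lid at crop (300,200), with lid, bottle and jar untouched. Now I go down and start along the arc.

```bash
python3 -m jog '[[[10,0,20],[0,0,0],1],[[25,-1,40],[0,0,0],1],[[45,-1,58],[0,0,0],1],[[60,-1,60],[0,0,0],1],[[69,-1,61],[0,0,0],1],[[77,-1,63],[0,0,0],1],[[85,-1,65],[0,0,0],1],[[92,-1,67],[0,0,0],1],[[100,-1,71],[0,0,0],1],[[108,-1,74],[0,0,0],1],[[115,-1,78],[0,0,0],1],[[122,-1,83],[0,0,0],1]]'
```

```text
time_s: 2.9
position: [0.5178, 0.0665, 0.2164]
tcp_rot: [[-0.992, 0.124, 0.001], [0.124, 0.992, -0.0], [-0.001, 0.0, -1.0]]
force: [0.5, -0.5, 0.6]
opening: 0.007
```

```bash
python3 -m jog '[[[6,0,5],[0,0,0],1],[[13,0,11],[0,0,0],1],[[18,0,17],[0,0,0],1],[[24,0,23],[0,0,0],1],[[28,0,30],[0,0,0],1],[[33,0,37],[0,0,0],1],[[36,0,44],[0,0,0],1],[[40,0,52],[0,0,0],1],[[42,0,60],[0,0,0],1],[[44,0,68],[0,0,0],1],[[44,0,68],[0,0,0],1]]'
python3 - <<'E'
from h import *
im=vision.capture("scene");cv2.imwrite("pics/s2.png",cv2.resize(im[80:300,120:400,::-1],None,fx=2,fy=2))
E
```

```text
time_s: 3.82
position: [0.473, 0.0721, 0.1468]
tcp_rot: [[-0.992, 0.124, -0.004], [0.124, 0.992, 0.0], [0.004, -0.0, -1.0]]
force: [-0.4, -0.3, -0.4]
opening: 0.008
```

View pics/s2.png

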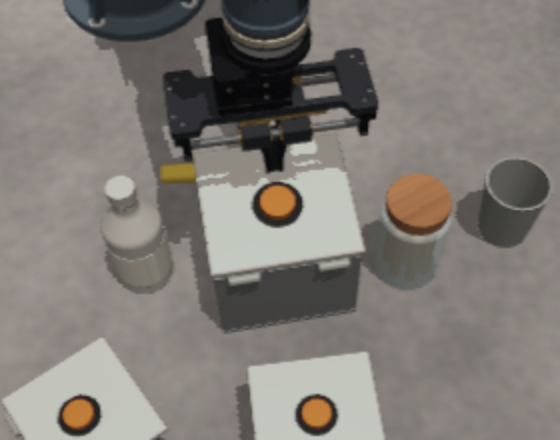

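The lid is nearly shut, the tips (crop 275,160) rest on its outer face near the free edge, and the tub and its neighbours haven't moved. Next I press down to the rim.

```bash
python3 -m jog '[[[0,0,4],[0,0,0],1],[[0,0,8],[0,0,0],1],[[0,0,11],[0,0,0],1],[[0,0,13],[0,0,0],1],[[0,0,15],[0,0,0],1],[[0,0,15],[0,0,0],1]]'
```

```text
time_s: 4.37
position: [0.4745, 0.072, 0.1332]
tcp_rot: [[-0.992, 0.124, -0.0], [0.124, 0.992, 0.0], [0.0, -0.0, -1.0]]
force: [-0.9, -1.0, 0.5]
opening: 0.006
```

```bash
python3 -m jog '[[[0,0,1],[0,0,0],1],[[0,0,2],[0,0,0],1],[[0,0,3],[0,0,0],1],[[0,0,3],[0,0,0],1]]'
```

```text
time_s: 4.7
position: [0.4748, 0.072, 0.1322]
tcp_rot: [[-0.992, 0.124, 0.001], [0.124, 0.992, -0.0], [-0.001, -0.0, -1.0]]
force: [-2.5, -0.2, 12.8]
opening: 0.009
```

It stops at z = 0.1322 with 12.8 N, which matches the shut height of 0.132. I'll rise and retreat towards the robot to see the button.

```bash
python3 -m jog '[[[0,0,-10],[0,0,0],1],[[0,0,-30],[0,0,0],1],[[0,0,-60],[0,0,0],1],[[30,0,-70],[0,0,0],1],[[60,0,-70],[0,0,0],1],[[60,0,-70],[0,0,0],1]]'
python3 - <<'E'
from h import *
np.set_printoptions(precision=4,suppress=True)
c={}
for n in("scene","top"):
    im=vision.capture(n); cv2.imwrite(f"pics/{n}3.png",im[:,:,::-1])
    h=cv2.cvtColor(im,cv2.COLOR_RGB2HSV); m=cv2.inRange(h,(3,170,90),(20,255,255))
    k,l,s,cc=cv2.connectedComponentsWithStats(m)
    for i in range(1,k):
        if s[i,4]>40: print(n,cc[i],s[i],onz(n,*cc[i],.1415))
s=bot.read_state();print(s["position"],s["force"])
E
```

```text
time_s: 5.2
position: [0.4079, 0.0805, 0.2005]
tcp_rot: [[-0.992, 0.123, -0.008], [0.123, 0.992, 0.001], [0.008, -0.0, -1.0]]
force: [-1.4, -0.7, 0.1]
opening: 0.003
scene [258.2356 181.4711] [250 174  18  16 225] [0.5171 0.0627 0.1415]
scene [277.84   286.1257] [271 279  15  15 175] [0.7395 0.0319 0.1415]
scene [158.743  286.4469] [151 280  16  14 179] [ 0.6775 -0.1645  0.1415]
top [314.1152 123.3636] [307 117  15  14 165] [0.7168 0.0374 0.1415]
top [418.1404 157.9474] [411 151  15  15 171] [ 0.6539 -0.1618  0.1415]
top [224.9346 208.7557] [209 192  33  34 872] [0.5468 0.2027 0.1415]
top [299.0362 227.1809] [290 218  19  20 304] [0.5156 0.0621 0.1415]
[0.4141 0.0797 0.2009] [ 1.0867 -0.805  -0.0585]
```

View pics/top3.png

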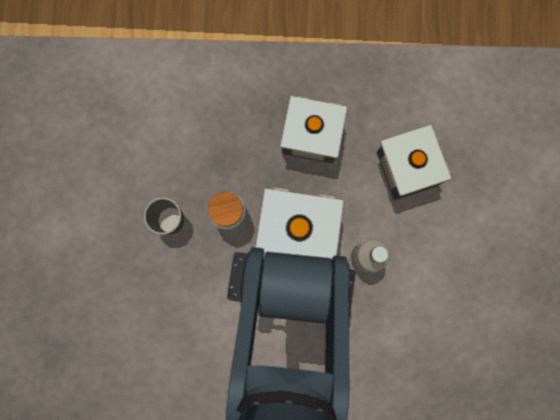

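The top view shows the lid shut with its button at (299,227). Both views put the button at (0.516, 0.062, 0.1415), where it should be. I'll move over it.

```bash
python3 -m jog '[[[-30,-1,0],[0,0,0],1],[[-60,-3,10],[0,0,0],1],[[-85,-4,25],[0,0,0],1],[[-103,-4,40],[0,0,0],1],[[-103,-4,45],[0,0,0],1],[[-103,-4,50],[0,0,0],1],[[-103,-4,50],[0,0,0],1],[[-103,-4,50],[0,0,0],1]]'
```

```text
time_s: 5.97
position: [0.5155, 0.0629, 0.1504]
tcp_rot: [[-0.992, 0.124, -0.002], [0.124, 0.992, 0.0], [0.002, -0.0, -1.0]]
force: [0.2, 0.1, 0.0]
opening: 0.004
```

Well centred. I press down slowly.

```bash
python3 -m jog '[[[0,0,4],[0,0,0],1],[[0,0,8],[0,0,0],1],[[0,0,11],[0,0,0],1],[[0,0,13],[0,0,0],1],[[0,0,15],[0,0,0],1],[[0,0,16],[0,0,0],1],[[0,0,17],[0,0,0],1],[[0,0,17],[0,0,0],1]]'
```

```text
time_s: 6.63
position: [0.5166, 0.0628, 0.1347]
tcp_rot: [[-0.992, 0.124, -0.0], [0.124, 0.992, 0.0], [0.0, 0.0, -1.0]]
force: [-3.6, 0.3, 11.6]
opening: 0.01
```

```bash
python3 -m jog '[[[0,0,1],[0,0,0],1],[[0,0,2],[0,0,0],1],[[0,0,2],[0,0,0],1],[[0,0,2],[0,0,0],1]]'; python3 -m jog '[[[0,0,-10],[0,0,0],1],[[0,0,-30],[0,0,0],1],[[0,0,-60],[0,0,0],1],[[35,0,-80],[0,0,0],1],[[70,0,-90],[0,0,0],1],[[105,0,-100],[0,0,0],1],[[105,0,-100],[0,0,0],1],[[105,0,-100],[0,0,0],1]]'
python3 - <<'E'
from h import *
np.set_printoptions(precision=4,suppress=True)
ims=[]
for n in("scene","top"):
    im=vision.capture(n); ims.append(cv2.resize(im[90:310,120:400] if n=="scene" else im[170:390,140:420],None,fx=1.4,fy=1.4))
    h=cv2.cvtColor(im,cv2.COLOR_RGB2HSV); m=cv2.inRange(h,(3,170,90),(20,255,255))
    k,l,s,cc=cv2.connectedComponentsWithStats(m)
    for i in range(1,k):
        if s[i,4]>40: print(n,cc[i],s[i,4],onz(n,*cc[i],.1345))
cv2.imwrite("pics/f.png",np.hstack(ims)[:,:,::-1])
print(bot.read_state()["force"])
E
```

```text
time_s: 6.97
position: [0.5166, 0.0628, 0.1344]
tcp_rot: [[-0.992, 0.124, 0.001], [0.124, 0.992, -0.0], [-0.001, -0.0, -1.0]]
force: [-5.7, 0.9, 24.3]
opening: 0.007
time_s: 7.63
position: [0.4111, 0.076, 0.232]
tcp_rot: [[-0.992, 0.124, 0.001], [0.124, 0.992, -0.0], [-0.001, -0.0, -1.0]]
force: [0.3, -0.9, 0.1]
opening: 0.004
scene [258.3547 182.6207] 203 [0.5152 0.0634 0.1345]
scene [277.8807 286.1136] 176 [0.7371 0.0329 0.1345]
scene [158.7697 286.4775] 178 [ 0.6744 -0.1655  0.1345]
top [314.0419 123.3413] 167 [0.7189 0.0372 0.1345]
top [418.1579 157.8772] 171 [ 0.6557 -0.1637  0.1345]
top [224.9598 208.7759] 870 [0.5477 0.2034 0.1345]
top [298.9367 227.36  ] 300 [0.5159 0.0621 0.1345]
[ 1.2541 -0.2682 -0.4723]
```

View pics/f.png

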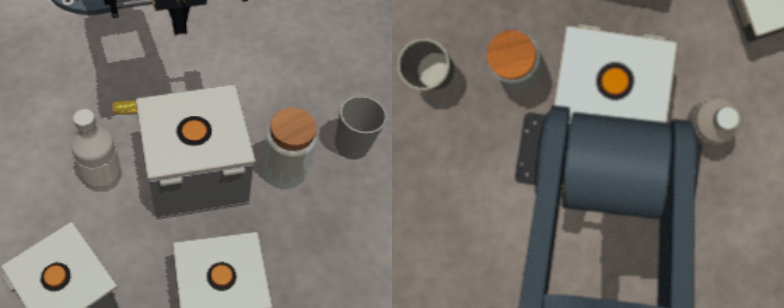

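The lid is level and shut, and the button's scene view drops to row 182.6 (from 181.5), which fits it being pressed. The top views still place it at (0.516, 0.062), so the tub hasn't moved, and the bystanders are in place. The robot is clear.

```bash
python3 -c "
from rig import bot
print(bot.hand_in())"
```

```text
the job is handed in; nothing more can be done
None
```

The lid of the largest tub is shut and its orange button is pressed down. I handed the job in at about 8 s of robot time, with the arm clear of everything.

- **Lid:** I swung it over from about 68° with the closed fingertips. It stopped at z = 0.1322 m under 12.8 N, against a shut height of 0.132 m.
- **Button:** I pressed it at its centre. It bottomed out at z = 0.1344 m under 24 N, against 0.1345 m for fully down.
- **Tub and neighbours:** The tub's position from the top camera was the same within 1 mm before and after the button press. The jar was also unmoved within 1 mm. The cup and bottle looked in place by eye.
- **Scraper:** In the last pictures it was mostly hidden by the tub and arm. The part in view looked unmoved, and the fingers were never below z = 0.13 m.

No check failed or disagreed, beyond calibration differences of 1 to 4 mm between the two cameras.

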